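Load a glass blank and hang the splash guard

TASK

Make the polishing station ready: first set the round glass blank down gently, flat side down, on the three ball pads of the three-point mount, inside its three tapered posts, so that it bears on all three pads and cannot rock, and let go of it. Then hang the folded sheet-metal splash guard astride the bar of the guard rail, one leg on each side, about the middle of the bar, and let go. Do not disturb the bottle, the tin or the lathe chuck.

Things in the scene. Friction and masses are not known exactly. Their poses are not given: they have to be found in the camera images.
- mount: three-point mount fixed to the bench: dark steel base disc, 116 mm across, 12 mm thick, with three brass ball pads that bear 40 mm above the bench and, outside them, three upright steel posts at 0, 120 and 240 degrees from its x axis. Origin: centre of the base's underside, z up. Fingers holding the blank across a diameter fit between the posts along its y axis, or that turned by 60 or 120 degrees
- post1 (a point): tip of the first of the mount's three posts, on its x axis, 40 mm from the mount's axis, 54 mm above the bench (the others stand at 120 and 240 degrees). Posts are 10 mm thick up to 46 mm above the bench and taper to 3 mm at the tip; they leave 2 mm all round beside the seated blank
- pad1: first ball pad of the mount (at 60 degrees from its x axis, 23 mm from its centre), brass, 12 mm across; origin at the top of the ball, 40 mm above the bench
- pad2: second ball pad (at 180 degrees), the same
- pad3: third ball pad (at 300 degrees), the same
- blank: round flat blank of frosted white glass, 66 mm in diameter, 22 mm thick, about 0.18 kg, lying flat on the bench at the start; origin at the centre of its underside, z up along its axis
- rail: guard rail fixed to the bench: a level steel bar 16 mm thick, about 235 mm long, on two posts 204 mm apart, each 14 mm thick on a foot plate 40 x 70 x 8 mm. Origin on the bench below the middle of the bar; the bar runs along its x axis; the bar's axis is 135 mm and its top 143 mm above the bench
- rail_mid (a point): the middle of the bar, on its axis, 135 mm above the bench
- guard: splash guard: aluminium sheet folded to an upside-down U, 130 mm long (x), 54 mm wide (y), open at ends and below, about 0.28 kg. Legs 4 mm thick, 46 mm apart inside, reaching 105 mm below the underside of the 4 mm top sheet. Starts standing on its legs. Origin at its centre, level with the leg ends, z up. Hung on the bar, its leg ends are 38 mm above the bench
- guard_grip (a point): centre of the top of the guard's black grip bar, 135 mm above the guard's origin; the bar is 70 mm long (guard's x), 14 mm thick (y) and rises 26 mm above the top sheet
- bottle: bystander, blue plastic drinking bottle, 68 mm across, 190 mm tall; stands on the bench; origin at the centre of its underside
- tin: bystander, steel tin with a paper band, 76 mm across, 100 mm tall; stands on the bench; origin at the centre of its underside
- chuck: bystander, three-jaw lathe chuck lying jaws up, 110 mm across, 72 mm tall, 2.5 kg; stands on the bench; origin at the centre of its underside
Not all that is in view belongs to the job. What is meant by the blank is not red, and is the larger of those in its own colour. Several things have the shape of the guard; the one meant has the colours described above.

How it is judged:
By the outcome, as a careful person would: the job done as asked, in the order asked, and still so for the second after the job is handed in, with the robot touching nothing.
It also fails if it takes over 61 s, if anything falls off the work surface, if the arm or the gripper's body presses on something with over 40 N, if the wrist force passes 120 N, or if a joint passes its speed limit or range.

ROBOT

A 7-joint arm with a two-finger parallel gripper is mounted at the origin on the work surface. World frame = base frame: x ahead of the robot, y to its left, z up, the work surface at z = 0. Lengths are in m, angles in rad, forces in N, time in s.
With the tool pointing down it reaches from about 0.4 to 0.875 m from the base axis. Payload 19.3 kg.
Tool frame: the origin (TCP) lies midway between the tips of the shut fingers; the grasp point (between the pads) lies 19 mm behind it; z points along the fingers, y is the line along which they close (so a half turn about z gives the same grasp; the last joint's range is limited). The gripper opens to 85 mm and grips with 20 to 120 N. Pads are 22 mm wide; open, the fingers measure 114 mm over their backs; the gripper's body (76 mm by 85 mm) begins 54 mm behind the grasp point. The pads swing forward as they close: fully open they stand 13 mm farther back than shut.
Start: joints at [1.081, 0.521, -0.036, 1.599, 0.021, 1.021, -0.113], TCP at [0.255, -0.571, 0.231] pointing down, gripper open.
Joint ranges: [-2.91, 2.91], [-0.3, 2.13], [-1.5, 1.42], [0.17, 2.43], [-1.26, 4.41], [0.16, 1.93], [-2.52, 2.52]. Speed limits (rad/s): [1.89, 1.89, 2.39, 2.39, 3.01, 3.01, 3.01].

INTERFACE

Orientations are given as [roll, pitch, yaw] about the fixed x, y, z axes, in that order (R = Rz(yaw) Ry(pitch) Rx(roll)).
In Python, from workcell import telemetry, grab_frame, calibration, bot, outline_of, landmark_of gives the robot as it stands. The module is installed in compiled form; this text tells all that it offers.
- The arm moves only by the shell command python3 -m inch 'ROWS' [FORCE]. ROWS is JSON, a list of rows, each a list of 7 numbers: the shift along the tool's x, y, z in m, then the turn, a rotation vector about the tool's x, y, z in rad, then the closure, from 0 (fully open) to 1 (shut). A call has 1 to 5 rows; each row shifts and turns the commanded pose from where the row before left it, along the tool's axes as they then stand; what a row does not reach is not made up. A row lasts 1/10 s, in which the tool goes at most 50 mm and 8.59 degrees, less where a joint would pass 70% of its speed; a pose out of reach is approached as far as the arm can. A call is refused whole if a number of a shift passes 0.05 or a number of a turn 0.15, either way. A call with a gripper value outside its range is refused whole. The fingers move at their own pace and stop on an object; FORCE is the grip in N (left out, the last holds). Time passes only in rows, so rows that do not move let the fingers close. It gives the time, the measured TCP pose, the force, the opening and the grip force at its end, in the units of the state.
- telemetry.observe(): the state, without advancing time (a new reading comes with each control period).
- grab_frame(name): name is "side" or "top" or "wrist"; returns the picture (480x640x3 uint8, red, green, blue); there is no depth.
- calibration(name): a dict with "fovy" (degrees; the focal length in pixels is half the picture's height over the tangent of half this angle, whatever the lens; pixels are square), "cx", "cy" (the principal point, pixels), "dist" ([k1, k2, p1, p2, k3] as OpenCV has them; the pictures are not rectified), "pose" (4x4, takes a point from camera to world coordinates). Camera axes: x right, y down, z forward; pixel columns grow to the right and rows downward; lengths in m; the calibration is good to about 2 mm. A picture is of the moment at which its call begins: read the wrist's pose just before it. calibration takes no time and is no camera call; for the wrist camera it gives the pose at the moment of the call.
- bot.job_done(): hands the job in; it is judged then, once.
Trained networks look in the newest picture that a camera, given by its name, has taken for a name from the list of things; names that differ only in an ending like _2 or _b are one class to them, and where a whole thing is asked for, a point or a joint stands for the part that bears it (a point fixed in the world has none). Each returns a list of dicts, best first, with "score" (0 to 1); they miss things now and then, are a little off and sometimes report something else, mostly with a low value. They report only what shows in the picture. A call takes as long as a camera call. They do not tell look-alikes from the thing itself.
- outline_of(label, camera): "region" (480x640 bool, what is visible of it) and "rect" ([left, top, right, bottom] in pixels, round what is visible of it).
- landmark_of(label, camera): "xy" ([column, row] in pixels: a listed point, or the origin of a listed thing).
The state is a dict: "clock": time; "qpos": joint angles; "qd": joint speeds; "joint_efforts": joint torques, N m; "position": TCP position; "tool_rot": TCP orientation; "force": force on the tool from outside, world axes, zero at the start; "moment": the same for the moment, N m; "grip_width": finger opening in m; "finger_force": force on a finger pad.
Only numpy, scipy, OpenCV 4.12 (cv2) and the standard library are available. Lean on these libraries where they do the work, as an engineer would, in place of code of your own. Each camera call takes 0.05 s, during which the arm holds its last target. There are 200 camera calls.

## Working session

There is one attempt and no reset: what is moved stays moved. The work goes in short steps, Python scripts to look and compute and a shell command to move; the robot and the scene stay as the last step left them, time stands still between calls to the robot, and variables do not carry over. Pictures are saved under pics/ and viewed, at most 10 in all, crops included, and the job is handed in when it is done.

```bash
mkdir -p pics; cat > h.py <<'E'
import numpy as np, cv2
from workcell import telemetry, grab_frame, calibration, bot, outline_of, landmark_of
def K(c):
    f=240/np.tan(np.radians(c['fovy'])/2); return np.array([[f,0,c['cx']],[0,f,c['cy']],[0,0,1.]])
def ray(c,px):
    p=cv2.undistortPoints(np.array([[px]],float),K(c),np.array(c['dist'],float))[0,0]
    T=np.array(c['pose']); return T[:3,3],T[:3,:3]@np.array([p[0],p[1],1])
def at_z(c,px,z):
    o,d=ray(c,px); return o+d*(z-o[2])/d[2]
def proj(c,P):
    T=np.linalg.inv(np.array(c['pose'])); r=cv2.Rodrigues(T[:3,:3])[0]
    return cv2.projectPoints(np.array(P,float).reshape(-1,1,3),r,T[:3,3],K(c),np.array(c['dist'],float))[0][:,0]
def save(n,im): cv2.imwrite('pics/'+n,im[:,:,::-1])
E
python3 - <<'E'
from h import *
a=grab_frame('top');save('top.png',a)
for n in ['mount','post1','pad1','blank','rail','rail_mid','guard','guard_grip','bottle','tin','chuck']:
    print(n,[(np.round(d['xy']).tolist(),round(d['score'],2)) for d in landmark_of(n,'top')])
a=grab_frame('side');save('side.png',a)
for n in ['mount','post1','pad1','blank','rail','rail_mid','guard','guard_grip']:
    print(n,[(np.round(d['xy']).tolist(),round(d['score'],2)) for d in landmark_of(n,'side')])
for n in 'top','side','wrist':
    c=calibration(n);print(n,c['fovy'],np.round(c['dist'],3),np.round(c['pose'],3).tolist())
print(telemetry.observe())
E
```

```text
mount [([410.0, 264.0], 0.61)]
post1 [([477.0, 308.0], 0.7), ([422.0, 254.0], 0.65)]
pad1 []
blank [([316.0, 298.0], 0.71), ([346.0, 294.0], 0.7), ([283.0, 311.0], 0.69), ([313.0, 227.0], 0.34)]
rail [([215.0, 268.0], 0.72)]
rail_mid [([207.0, 267.0], 0.96)]
guard [([333.0, 189.0], 0.87), ([308.0, 232.0], 0.86), ([390.0, 201.0], 0.84)]
guard_grip [([337.0, 174.0], 0.71), ([397.0, 191.0], 0.65), ([314.0, 227.0], 0.59)]
bottle [([153.0, 310.0], 0.84)]
tin []
chuck [([481.0, 309.0], 0.58)]
mount [([414.0, 215.0], 0.9)]
post1 [([411.0, 188.0], 0.76)]
pad1 [([408.0, 208.0], 0.54), ([420.0, 206.0], 0.5), ([423.0, 198.0], 0.37)]
blank [([367.0, 299.0], 0.97), ([348.0, 335.0], 0.9)]
rail [([244.0, 353.0], 0.72), ([310.0, 252.0], 0.63)]
rail_mid [([235.0, 320.0], 0.76)]
guard [([348.0, 191.0], 0.74), ([296.0, 209.0], 0.68), ([312.0, 249.0], 0.62), ([366.0, 300.0], 0.21)]
guard_grip [([351.0, 155.0], 0.89), ([307.0, 220.0], 0.82), ([294.0, 176.0], 0.56)]
top 48.83753550546168 [0.043 0.    0.    0.    0.   ] [[0.001, -0.99, 0.143, 0.389], [-1.0, -0.0, 0.007, -0.007], [-0.006, -0.143, -0.99, 1.7
[... 378 characters left out ...]
]
{'clock': 1.05, 'qpos': array([ 1.08080678,  0.52140655, -0.0363036 ,  1.59947357,  0.02119485,
        1.02112901, -0.11278696]), 'qd': array([ 0.00111749,  0.00123452, -0.00074602, -0.00054787, -0.00096263,
        0.00051951,  0.00083735]), 'joint_efforts': array([-1.55143156e-03, -9.26893044e+01,  1.97667763e+00, -3.70270157e+01,
        1.77729770e-02,  1.81248965e-03,  5.20097672e-05]), 'position': array([ 0.25470945, -0.57073893,  0.23129614]), 'tool_rot': array([-3.14156030e+00, -4.13638410e-06,  4.19759622e-01]), 'force': array([ 0.00572966, -0.85247862, -0.55404255]), 'moment': array([-0.04947391,  0.02503584, -0.01829426]), 'finger_force': 0.0, 'grip_width': 0.08536873843371752}
```

View pics/top.png

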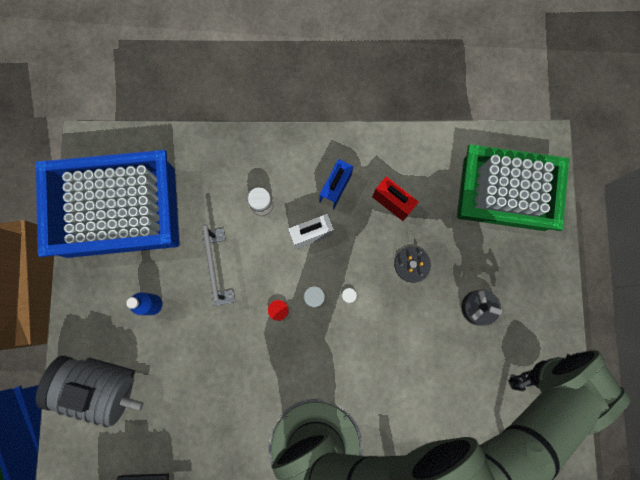

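View pics/side.png

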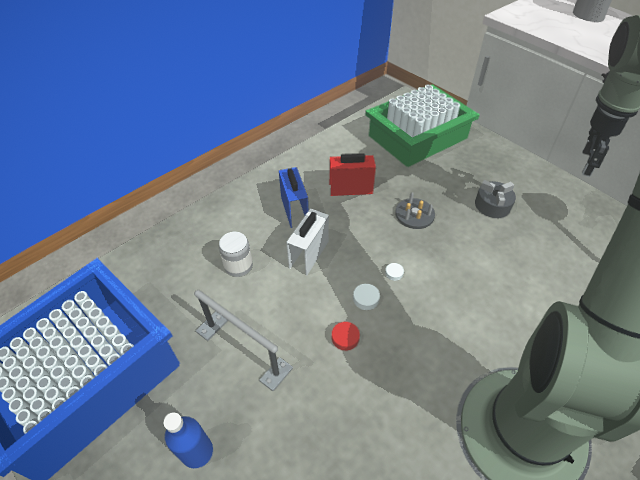

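Blank candidates in the top picture are red (278,310), large pale (314,297) and small white (349,295). The description points to the large pale one. Guard candidates are blue (336,183), red (396,198) and bare aluminium with a black grip (311,230), and I choose the last. I'll check both in one crop.

```bash
python3 - <<'E'
from h import *
a=grab_frame('top');save('crop.png',cv2.resize(a[170:330,250:450],None,fx=4,fy=4,interpolation=cv2.INTER_CUBIC)[:600])
c=calibration('top');cs=calibration('side')
for p in [(314,297),(349,295)]: print(p,a[p[1]-3:p[1]+4,p[0]-3:p[0]+4].mean((0,1)).round())
for n in ['blank','guard','mount','rail']:
  for d in outline_of(n,'top'):
    m=d['region']; ys,xs=np.nonzero(m); ct=(xs.mean(),ys.mean())
    print(n,round(d['score'],2),np.round(ct,1),d['rect'],m.sum(), [np.round(at_z(c,ct,z)[:2],3).tolist() for z in (0,.022)])
for n,px,z in [('mid',(207,267),.135),('grip silver',(314,227),.135)]: print(n,at_z(c,px,z))
for n,px,z in [('mid',(235,320),.135),('grip silver',(307,220),.135),('mount',(414,215),0),('blank',(367,299),0),('post',(411,188),.054)]: print('side',n,at_z(cs,px,z))
E
```

```text
(314, 297) [162. 172. 173.]
(349, 295) [220. 225. 222.]
blank 0.65 [314.1 296.2] [307.1, 283.3, 325.0, 305.0] 338 [[0.463, 0.002], [0.462, 0.002]]
blank 0.65 [277.9 309.5] [271.2, 300.5, 287.3, 319.3] 350 [[0.42, 0.118], [0.42, 0.117]]
blank 0.57 [348.7 295.1] [343.0, 286.2, 356.8, 304.6] 165 [[0.466, -0.11], [0.465, -0.109]]
blank 0.28 [412.4 263.9] [394.9, 251.2, 429.7, 280.1] 971 [[0.568, -0.317], [0.565, -0.313]]
guard 0.69 [336.7 181.6] [317.4, 161.8, 354.0, 209.3] 810 [[0.843, -0.073], [0.837, -0.072]]
guard 0.61 [394.5 198.4] [371.0, 174.7, 419.2, 219.7] 1062 [[0.785, -0.264], [0.78, -0.26]]
guard 0.57 [311.6 230.5] [286.7, 213.4, 334.9, 249.3] 969 [[0.678, 0.011], [0.674, 0.01]]
guard 0.47 [144.4 303.5] [127.4, 295.1, 164.6, 317.6] 671 [[0.44, 0.547], [0.439, 0.54]]
mount 0.88 [412.7 264. ] [395.0, 247.6, 430.8, 280.3] 1018 [[0.567, -0.318], [0.565, -0.314]]
rail 0.71 [215.7 266.3] [202.0, 224.1, 236.8, 303.9] 895 [[0.56, 0.322], [0.557, 0.318]]
rail 0.57 [412.2 263.7] [396.5, 249.1, 428.4, 280.4] 1024 [[0.568, -0.317], [0.566, -0.313]]
mid [0.54393474 0.32234956 0.135     ]
grip silver [0.66569775 0.00178301 0.135     ]
side mid [0.55571593 0.31456684 0.135     ]
side grip silver [0.66620011 0.01527494 0.135     ]
side mount [ 0.56421129 -0.30884148  0.        ]
side blank [ 4.57875697e-01  3.82700251e-03 -1.11022302e-16]
side post [ 0.61282649 -0.3413518   0.054     ]
```

View pics/crop.png

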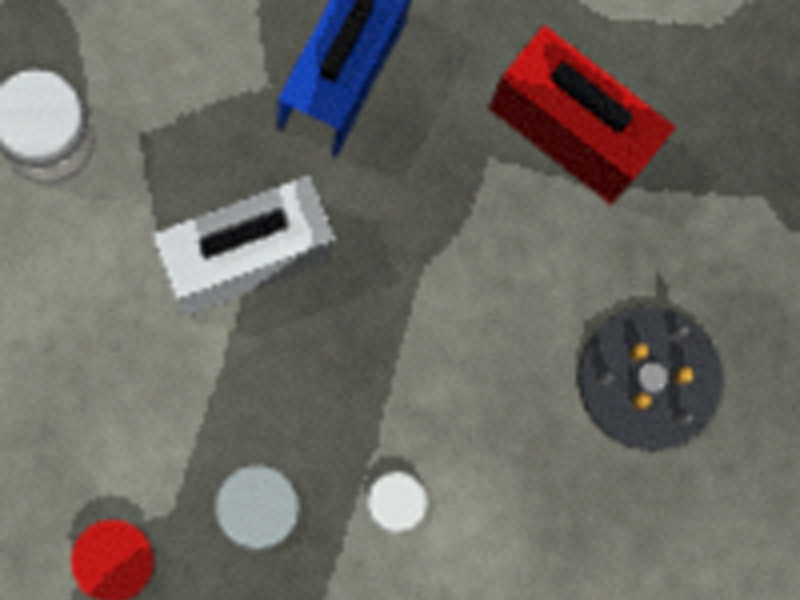

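The crop confirms both choices: the large frosted disc is at crop (258,507) and the aluminium guard with black grip at (245,235). The mount's pads are at crop (641,351), (684,375) and (643,401).

```bash
cat >> h.py <<'E'
def togo(x,y,z,yaw):
    s=telemetry.observe();p=np.array(s['position']);rpy=s['tool_rot'];ps=rpy[2]
    d=np.array([x,y,z])-p; dy=(yaw-ps+np.pi/2)%np.pi-np.pi/2
    dx=d[0]*np.cos(ps)+d[1]*np.sin(ps); dyy=d[0]*np.sin(ps)-d[1]*np.cos(ps)
    print('clock',round(s['clock'],2),'pos',p.round(4),'rpy',np.round(rpy,4),'tool shift',np.round([dx,dyy,-d[2]],4),'turn about tool z',round(-dy,4))
E
python3 - <<'E'
from h import *
c=calibration('top')
P=np.array([at_z(c,p,.037)[:2] for p in [(410.25,257.75),(421,263.75),(410.75,270.25)]])
m=P.mean(0);d=P-m;print('mount',m,np.linalg.norm(d,axis=1),np.degrees(np.arctan2(d[:,1],d[:,0])))
g=[at_z(c,(250+u/4,170+v/4),.135)[:2] for u,v in [(202,245),(285,220)]];e=g[1]-g[0];print('guard',np.mean(g,0),np.linalg.norm(e),np.degrees(np.arctan2(e[1],e[0])))
b=[at_z(c,p,.135)[:2] for p in [(207,228),(217,299)]];e=b[0]-b[1];print('bar',np.mean(b,0),np.linalg.norm(e),np.degrees(np.arctan2(e[1],e[0])))
togo(.462,.002,.15,.5)
E
```

```text
mount [ 0.56376906 -0.31563739] [0.02272911 0.02217041 0.02292684] [ 29.98701426 -88.61692732 151.88571329]
guard [0.66224351 0.01122754] 0.06572612990796693 -72.99638133146972
bar [0.55553097 0.30782104] 0.2170152894864137 9.606541388752436
clock 1.3 pos [ 0.2547 -0.5707  0.2313] rpy [-3.1416  0.      0.4198] tool shift [ 0.4227 -0.4385  0.0813] turn about tool z -0.0802
```

```bash
python3 -m inch '[[0.03,-0.031,0,0,0,0,0],[0.03,-0.031,0,0,0,0,0],[0.03,-0.031,0,0,0,0,0],[0.03,-0.031,0,0,0,0,0],[0.03,-0.031,0,0,0,0,0]]' 40
python3 -m inch '[[0.03,-0.031,0,0,0,0,0],[0.03,-0.031,0,0,0,0,0],[0.03,-0.031,0,0,0,0,0],[0.03,-0.031,0,0,0,0,0],[0.03,-0.031,0,0,0,0,0]]'
python3 -m inch '[[0.03,-0.032,0.01,0,0,-0.04,0],[0.03,-0.032,0.01,0,0,-0.04,0],[0.03,-0.032,0.01,0,0,-0.04,0],[0.02,-0.02,0.01,0,0,0,0],[0,0,0,0,0,0,0]]'
python3 - <<'E'
from h import *
cw=calibration('wrist');a=grab_frame('wrist');save('w1.png',a)
ct=lambda m:[x.mean() for x in np.nonzero(m)[::-1]]
for d in outline_of('blank','wrist'):
    m=d['region'];print(round(d['score'],2),d['rect'],at_z(cw,ct(m),.011).round(4), a[m].mean(0).round(), m.sum())
togo(.462,.002,.1,.54)
E
```

```text
clock: 1.8
position: [0.3289, -0.3664, 0.2315]
tool_rot: [3.141, -0.0, 0.42]
force: [1.2, 0.2, -0.5]
grip_width: 0.0853
finger_force: 0.0
clock: 2.3
position: [0.4027, -0.1638, 0.2316]
tool_rot: [3.141, -0.0, 0.42]
force: [1.8, -0.2, 0.6]
grip_width: 0.0854
finger_force: 0.0
clock: 2.8
position: [0.4476, -0.0083, 0.1905]
tool_rot: [-3.14, -0.0, 0.545]
force: [0.2, -0.7, -0.3]
grip_width: 0.0851
finger_force: 0.0
0.65 [390.3, 211.0, 446.5, 264.3] [ 0.4657 -0.107   0.011 ] [217. 225. 226.] 2263
0.65 [122.2, 113.7, 209.7, 192.8] [0.4181 0.1207 0.011 ] [191.  11.   8.] 5492
0.61 [271.8, 142.4, 352.5, 222.1] [0.4607 0.004  0.011 ] [198. 205. 208.] 4702
clock 2.9 pos [ 0.4472 -0.0118  0.1912] rpy [-3.1414e+00  4.0000e-04  5.4100e-01] tool shift [ 0.0198 -0.0042  0.0912] turn about tool z 0.001
```

View pics/w1.png

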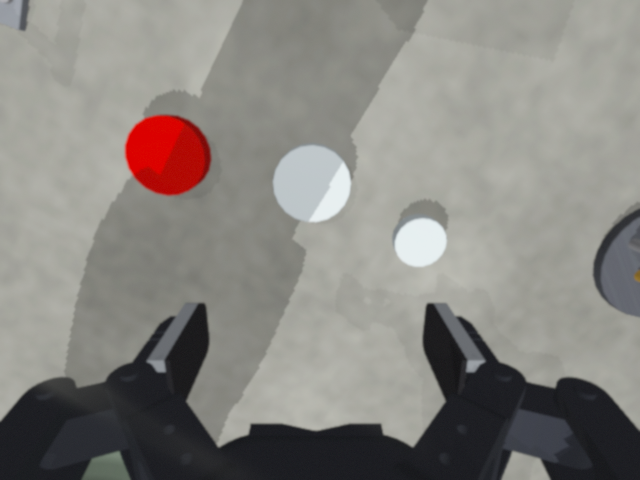

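The wrist picture shows the chosen blank at (312,183), with the red one at (168,155) and the small white one at (420,242).

```bash
python3 -m inch '[[0.01,-0.003,0.03,0,0,0,0],[0.009,-0.003,0.03,0,0,0,0],[0,0,0.03,0,0,0,0],[0,0,0.03,0,0,0,0],[0,0,0,0,0,0,0]]'
python3 - <<'E'
from h import *
cw=calibration('wrist');a=grab_frame('wrist');save('w2.png',a)
for d in outline_of('blank','wrist')[:3]:
    m=d['region'];ys,xs=np.nonzero(m)
    # fit disc by matching mask with silhouette
    from scipy.optimize import minimize
    t=np.linspace(0,2*np.pi,60)
    def sil(q):
        P=[[q[0]+.033*np.cos(u),q[1]+.033*np.sin(u),z] for z in (0,.022) for u in t]
        h=cv2.convexHull(proj(cw,P).astype(np.float32)); M=np.zeros(m.shape,np.uint8); cv2.fillConvexPoly(M,(h*16).astype(np.int32),1,shift=4); return M>0
    f=lambda q:(sil(q)^m).sum()
    q0=at_z(cw,(xs.mean(),ys.mean()),.011)[:2]
    r=minimize(f,q0,method='Nelder-Mead',options=dict(initial_simplex=[q0,q0+[.006,0],q0+[0,.006]]));print(d['score'],m.sum(),a[m].mean(0).round(),r.x.round(4),r.fun)
togo(.461,.003,-.003,.54)
E
```

```text
clock: 3.4
position: [0.4588, 0.0017, 0.0691]
tool_rot: [-3.14, 0.004, 0.539]
force: [0.6, -0.1, 0.3]
grip_width: 0.0852
finger_force: 0.0
0.72 13526 [190.   9.   6.] [0.4176 0.1186] 698.0
0.59 11259 [195. 203. 205.] [0.4608 0.0039] 342.0
clock 3.5 pos [0.4605 0.0021 0.072 ] rpy [3.1415e+00 6.0000e-04 5.3870e-01] tool shift [ 0.0009 -0.0005  0.075 ] turn about tool z -0.0013
```

View pics/w2.png

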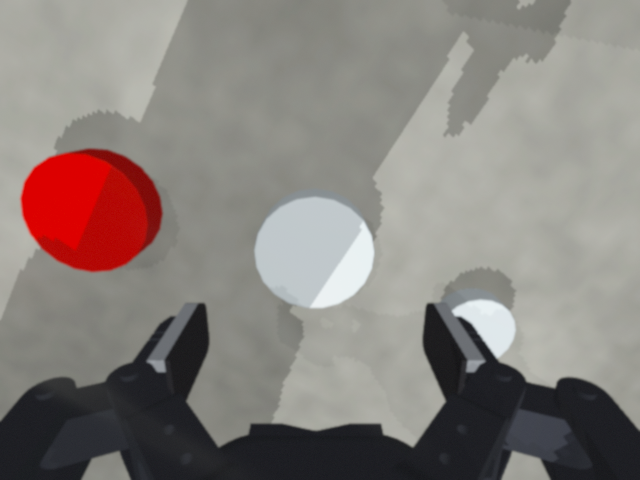

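The blank is centred between the fingers at (315,252), so I'll go down and grip.

```bash
python3 -m inch '[[0.001,-0.001,0.02,0,0,0,0],[0,0,0.02,0,0,0,0],[0,0,0.02,0,0,0,0],[0,0,0.014,0,0,0,0],[0,0,0,0,0,0,0]]'
python3 -m inch '[[0,0,0,0,0,0,0.4],[0,0,0,0,0,0,0.4],[0,0,0,0,0,0,0.6],[0,0,0,0,0,0,0.6],[0,0,0,0,0,0,0.6]]' 40
```

```text
clock: 4.0
position: [0.4612, 0.0039, -0.0023]
tool_rot: [3.141, -0.0, 0.539]
force: [0.2, -0.8, 0.3]
grip_width: 0.0852
finger_force: 0.0
clock: 4.5
position: [0.4618, 0.004, -0.001]
tool_rot: [3.14, -0.002, 0.539]
force: [-1.9, 0.3, 11.5]
grip_width: 0.0649
finger_force: 41.2
```

```bash
python3 -m inch '[[0,0,-0.01,0,0,0,0.6],[0,0,-0.03,0,0,0,0.6],[0,0,-0.04,0,0,0,0.6],[0,0,-0.04,0,0,0,0.6],[0,0.02,-0.03,0,0,0,0.6]]'
python3 -m inch '[[-0.01,0.035,0,0,0,0,0.6],[-0.015,0.04,0,0,0,0,0.6],[-0.015,0.04,0,0,0,0,0.6],[-0.015,0.04,0,0,0,0,0.6],[-0.015,0.035,0,0,0,0,0.6]]'
python3 -m inch '[[0,0,0,0,0,0,0.6]]'
python3 - <<'E'
from h import *
cw=calibration('wrist');a=grab_frame('wrist');save('w3.png',a)
for n in ['mount','post1','pad1']:
  for d in landmark_of(n,'wrist'):
    p=np.array(d['xy']);print(n,round(d['score'],2),p.round(1),at_z(cw,p,dict(mount=0,post1=.054,pad1=.04)[n])[:2].round(4))
togo(.564,-.315,.15,.54)
print(telemetry.observe()['grip_width'])
E
```

```text
clock: 5.0
position: [0.4707, -0.0115, 0.1511]
tool_rot: [3.141, -0.002, 0.543]
force: [0.9, -0.8, -2.5]
grip_width: 0.0645
finger_force: 45.9
clock: 5.5
position: [0.5086, -0.2142, 0.149]
tool_rot: [3.141, -0.001, 0.539]
force: [0.5, 0.3, -2.3]
grip_width: 0.0649
finger_force: 45.9
clock: 5.6
position: [0.5081, -0.2175, 0.1486]
tool_rot: [3.139, 0.0, 0.533]
force: [-0.8, 0.3, -1.6]
grip_width: 0.0647
finger_force: 45.9
mount 0.68 [455.9 214.2] [ 0.5634 -0.3171]
post1 0.86 [543.3 200.8] [ 0.602  -0.3344]
post1 0.66 [442.8 243.1] [ 0.5453 -0.2958]
pad1 0.96 [442.8 243.2] [ 0.5433 -0.3029]
pad1 0.95 [479.5 191.3] [ 0.5865 -0.3018]
pad1 0.9 [498.7 242.5] [ 0.564 -0.337]
clock 5.8 pos [ 0.5086 -0.211   0.1482] rpy [ 3.1416e+00 -7.0000e-04  5.4060e-01] tool shift [-0.0061  0.1176 -0.0018] turn about tool z 0.0006
0.06445711650522444
```

View pics/w3.png

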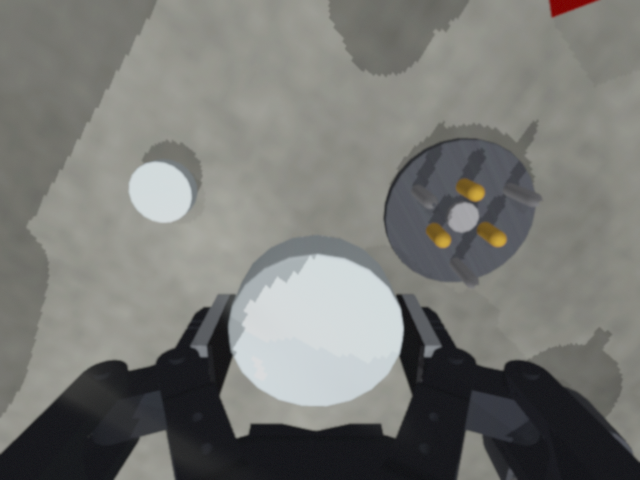

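The picture shows the blank held at (316,325), level, and the mount at (462,213) with its pads at (438,236), (470,190) and (491,235).

```bash
cat >> h.py <<'E'
from scipy.optimize import minimize
def fitdisc(cw,m,zb,q0,cols=(0,640)):
    t=np.linspace(0,2*np.pi,90); w=np.zeros(m.shape,bool); w[:,cols[0]:cols[1]]=True
    def sil(q):
        z0=zb+(q[2] if len(q)>2 else 0)
        P=[[q[0]+.033*np.cos(u),q[1]+.033*np.sin(u),z] for z in (z0,z0+.022) for u in t]
        h=cv2.convexHull(proj(cw,P).astype(np.float32)); M=np.zeros(m.shape,np.uint8); cv2.fillConvexPoly(M,(h*16).astype(np.int32),1,shift=4); return M>0
    f=lambda q:((sil(q)^m)&w).sum()
    q0=np.array(q0,float);r=minimize(f,q0,method='Nelder-Mead',options=dict(initial_simplex=np.vstack([q0]+[q0+.006*e for e in np.eye(len(q0))])));return r.x.round(4),r.fun
E
python3 - <<'E'
from h import *
cw=calibration('wrist');a=grab_frame('wrist')
for d in outline_of('blank','wrist'):
    if d['region'][325,316]:
        p=telemetry.observe()['position'];m=d['region']
        print(d['rect'],m.sum(),p.round(4))
        print(fitdisc(cw,m,p[2]+.001,p[:2],(255,380)),fitdisc(cw,m,p[2]+.001,[*p[:2],0],(255,380)))
E
```

```text
[229.2, 235.2, 402.9, 406.5] 23581 [ 0.5088 -0.2109  0.1479]
(array([ 0.5074, -0.2116]), np.float64(352.0)) (array([ 0.5066, -0.2122, -0.002 ]), np.float64(69.0))
```

```bash
python3 -m inch '[[-0.025,0.036,0.007,0,0,0.003,0.6],[-0.026,0.037,0.007,0,0,0.003,0.6],[-0.027,0.037,0.006,0,0,0.003,0.6],[0,0.006,0,0,0,0,0.6],[0,0,0,0,0,0,0.6]]'
python3 - <<'E'
from h import *
cw=calibration('wrist');a=grab_frame('wrist');save('w4.png',a)
for n in ['mount','post1','pad1']:
  for d in landmark_of(n,'wrist'):
    p=np.array(d['xy']);print(n,round(d['score'],2),p.round(1),at_z(cw,p,dict(mount=0,post1=.054,pad1=.04)[n])[:2].round(4))
for q in ((.5642,-.3145),(.5638,-.3156)):
  print(proj(cw,[[q[0]+.023*np.cos(t),q[1]+.023*np.sin(t),.04] for t in np.radians([30,150,270])]).round(1).tolist())
togo(.5642,-.3145,.15,.53)
E
```

```text
clock: 6.4
position: [0.5008, -0.3519, 0.1271]
tool_rot: [-3.141, 0.0, 0.53]
force: [0.2, 1.7, -1.8]
grip_width: 0.0645
finger_force: 45.8
mount 0.76 [316.8 115.9] [ 0.5649 -0.3156]
post1 0.77 [381.5  74.4] [ 0.6015 -0.3338]
post1 0.57 [313.6  69.2] [ 0.5855 -0.3013]
pad1 0.79 [313.6  72.1] [ 0.5852 -0.3014]
pad1 0.59 [346.3 139.4] [ 0.563 -0.337]
pad1 0.57 [278.6 137.3] [ 0.5436 -0.3015]
[[315.0, 75.4], [281.4, 137.6], [348.0, 138.1]]
[[316.3, 77.1], [282.7, 139.2], [349.3, 139.6]]
clock 6.6 pos [ 0.5015 -0.3498  0.1276] rpy [-3.1413e+00 -4.0000e-04  5.3300e-01] tool shift [ 0.0719  0.0015 -0.0224] turn about tool z 0.003
```

View pics/w4.png

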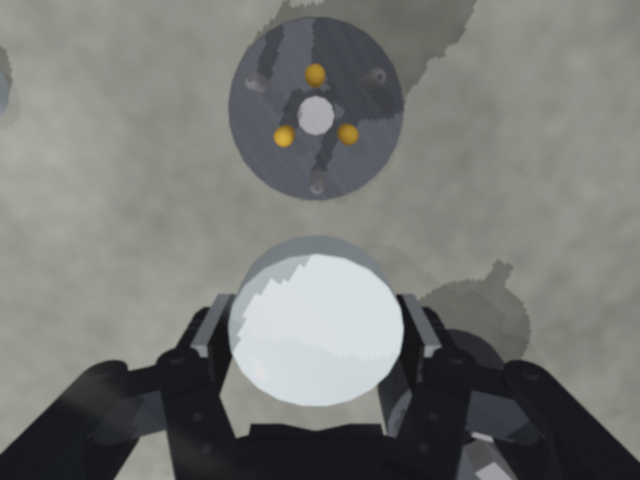

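The mount is directly ahead in tool x. Its pads are at (316,75), (284,136) and (348,134), and one post is straight below at (316,183). I'll refine its centre from the base disc and the brass colour.

```bash
python3 - <<'E'
from h import *
cw=calibration('wrist');a=cv2.imread('pics/w4.png');p=telemetry.observe()['position'];print(p)
hsv=cv2.cvtColor(a,cv2.COLOR_BGR2HSV)
m=((hsv[...,1]>130)&(hsv[...,2]>90)&(abs(hsv[...,0].astype(int)-20)<12)).astype(np.uint8);m[200:]=0
n,l,s,c=cv2.connectedComponentsWithStats(m)
Q=[]
for i in range(1,n):
    if s[i,4]>80: q=at_z(cw,c[i],.034)[:2];Q.append(q);print(c[i].round(1),s[i,4],q.round(4))
Q=np.array(Q);print('pads mean',Q.mean(0).round(4))
d=Q-Q.mean(0);print(np.linalg.norm(d,axis=1).round(4),np.degrees(np.arctan2(d[:,1],d[:,0])).round(1))
grab_frame('wrist')
for n in ['mount']:
  for o in outline_of(n,'wrist')[:1]:
    cs,_=cv2.findContours(o['region'].astype(np.uint8),0,1);k=max(cs,key=len)[:,0]
    R=np.array([at_z(cw,x,.008)[:2] for x in k]);print(o['rect'])
    from scipy.optimize import least_squares
    print('disc',least_squares(lambda v:np.hypot(*(R-v[:2]).T)-v[2],[*Q.mean(0),.058],loss='soft_l1',f_scale=.001).x.round(4))
E
```

```text
[ 0.50149677 -0.34976625  0.12761433]
[314.7  74.8] 344 [ 0.5852 -0.3   ]
[347.5 133.8] 317 [ 0.5667 -0.3343]
[283.9 135.6] 321 [ 0.546  -0.3012]
pads mean [ 0.5659 -0.3118]
[0.0226 0.0225 0.0226] [ 31.5 -88.2 152. ]
[232.0, 20.1, 404.7, 202.2]
disc [ 0.5652 -0.3144  0.0579]
```

```bash
python3 -m inch '[[0.025,0.001,0,0,0,0,0.6],[0.03,0,0,0,0,0,0.6],[0.0195,0,0,0,0,0,0.6],[0,0,0.02,0,0,0,0.6],[0,0,0.02,0,0,0,0.6]]'
python3 -m inch '[[0,0,0.02,0,0,0,0.6],[0,0,0,0,0,0,0.6],[0,0,0,0,0,0,0.6]]'
python3 - <<'E'
from h import *
cs=calibration('side');a=grab_frame('side');save('s2.png',cv2.resize(a[150:250,350:480],None,fx=6,fy=6,interpolation=cv2.INTER_CUBIC))
s=telemetry.observe();print(s['position'].round(4),s['tool_rot'].round(4),s['force'].round(2))
for n,zb in (('top',None),('side',None)):
    c=calibration(n); 
    if n=='top': grab_frame('top')
    else: grab_frame('side')
    for d in outline_of('blank',n):
        ys,xs=np.nonzero(d['region']); print(n,round(d['score'],2),at_z(c,(xs.mean(),ys.mean()),.077)[:2].round(4))
print(proj(cs,[[.565+.04*np.cos(t),-.3137+.04*np.sin(t),.054] for t in np.radians([90,-30,210])]).round(1).tolist())
E
```

```text
clock: 7.2
position: [0.5666, -0.3138, 0.0872]
tool_rot: [3.141, -0.001, 0.533]
force: [0.3, -0.7, -2.8]
grip_width: 0.0641
finger_force: 45.9
clock: 7.5
position: [0.5658, -0.3144, 0.0677]
tool_rot: [-3.141, 0.0, 0.531]
force: [-0.1, 0.9, -1.1]
grip_width: 0.0644
finger_force: 45.8
[ 0.5662 -0.3146  0.0683] [ 3.1409e+00 -5.0000e-04  5.3100e-01] [-0.05  0.2  -0.85]
top 0.82 [0.4181 0.1128]
top 0.65 [ 0.464  -0.1053]
side 0.64 [0.3949 0.1464]
side 0.61 [ 0.4375 -0.0611]
side 0.53 [ 0.5698 -0.3145]
[[408.7, 207.8], [412.8, 191.5], [431.6, 203.9]]
```

View pics/s2.png

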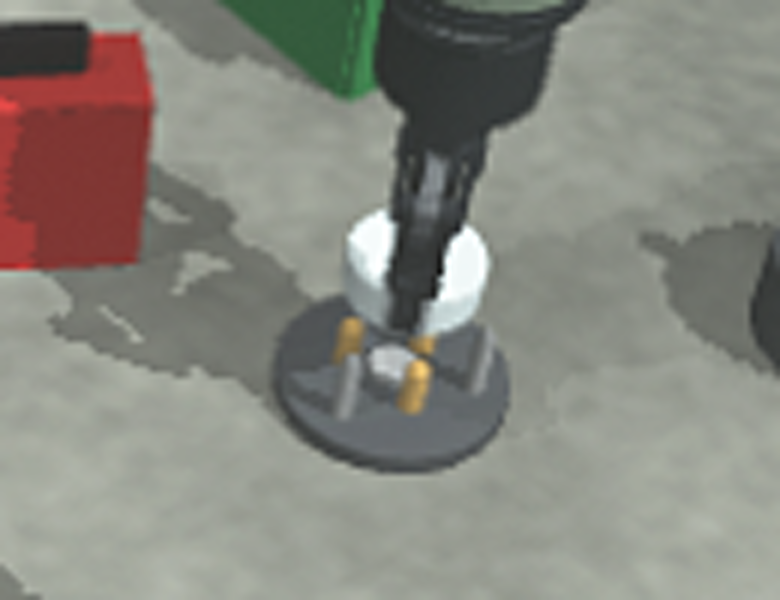

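The side picture shows the blank centred between the two near posts, with its rim from 346 to 490 and the posts at about 350 and 487. I'll lower it gently.

```bash
python3 -m inch '[[0,0,0.006,0,0,0,0.6],[0,0,0.006,0,0,0,0.6],[0,0,0.004,0,0,0,0.6],[0,0,0,0,0,0,0.6]]'
python3 -m inch '[[0,0,0.003,0,0,0,0.6],[0,0,0.003,0,0,0,0.6],[0,0,0.002,0,0,0,0.6],[0,0,0,0,0,0,0.6]]'
python3 -m inch '[[0,0,0.001,0,0,0,0.6],[0,0,0.001,0,0,0,0.6],[0,0,0,0,0,0,0.6]]'
```

```text
clock: 8.15
position: [0.5652, -0.3144, 0.0504]
tool_rot: [-3.14, 0.001, 0.531]
force: [-0.8, 0.5, -1.6]
grip_width: 0.0643
finger_force: 45.8
clock: 8.55
position: [0.5655, -0.3145, 0.043]
tool_rot: [-3.141, 0.0, 0.531]
force: [-0.1, -0.5, -1.4]
grip_width: 0.0647
finger_force: 45.8
clock: 8.85
position: [0.5657, -0.3146, 0.0412]
tool_rot: [-3.142, 0.0, 0.531]
force: [-0.3, -0.5, -2.1]
grip_width: 0.0645
finger_force: 45.8
```

```bash
python3 -m inch '[[0,0,0.001,0,0,0,0.6],[0,0,0,0,0,0,0.6]]'
python3 -m inch '[[0,0,0.001,0,0,0,0.6],[0,0,0,0,0,0,0.6]]'
python3 -m inch '[[0,0,0.001,0,0,0,0.6],[0,0,0,0,0,0,0.6]]'
```

```text
clock: 9.05
position: [0.5656, -0.3146, 0.0402]
tool_rot: [-3.142, 0.0, 0.531]
force: [1.0, 0.2, -2.1]
grip_width: 0.0645
finger_force: 45.8
clock: 9.25
position: [0.5656, -0.3146, 0.0392]
tool_rot: [-3.141, 0.0, 0.531]
force: [0.1, 1.0, -2.1]
grip_width: 0.0641
finger_force: 45.8
clock: 9.45
position: [0.5658, -0.3147, 0.0388]
tool_rot: [3.141, -0.0, 0.531]
force: [-3.3, 1.6, 7.9]
grip_width: 0.0648
finger_force: 47.1
```

Contact came at the expected seated height, so I'll release and back off upwards.

```bash
python3 -m inch '[[0,0,0,0,0,0,0.2],[0,0,0,0,0,0,0.15],[0,0,0,0,0,0,0.05],[0,0,0,0,0,0,0.0],[0,0,0,0,0,0,0.0]]' 20
python3 -m inch '[[0,0,-0.01,0,0,0,0],[0,0,-0.02,0,0,0,0],[0,0,-0.03,0,0,0,0],[-0.03,0,-0.03,0,0,0,0],[-0.045,0,0,0,0,0,0]]'
python3 -m inch '[[0,0,0,0,0,0,0]]'
python3 - <<'E'
from h import *
cw=calibration('wrist');a=grab_frame('wrist');save('w5.png',a)
for d in outline_of('blank','wrist'):
    m=d['region'];ys,xs=np.nonzero(m);q=at_z(cw,(xs.mean(),ys.mean()),.051)[:2]
    print(round(d['score'],2),m.sum(),fitdisc(cw,m,.04,q),fitdisc(cw,m,.04,[*q,0]))
togo(.662,.0112,.2,np.radians(-73))
E
```

```text
clock: 9.95
position: [0.5657, -0.3146, 0.0383]
tool_rot: [-3.142, -0.0, 0.531]
force: [1.1, 0.6, 0.6]
grip_width: 0.0856
finger_force: 0.0
clock: 10.45
position: [0.5038, -0.3522, 0.1327]
tool_rot: [3.136, -0.004, 0.534]
force: [0.6, -2.4, -1.2]
grip_width: 0.0854
finger_force: 0.0
clock: 10.55
position: [0.4963, -0.357, 0.1299]
tool_rot: [3.14, 0.003, 0.525]
force: [1.1, -1.2, 0.4]
grip_width: 0.0855
finger_force: 0.0
0.67 125 (array([ 0.4434, -0.128 ]), np.float64(125.0)) (array([ 0.4404, -0.1333,  0.024 ]), np.float64(125.0))
0.62 12586 (array([ 0.5646, -0.3153]), np.float64(399.0)) (array([ 0.5649, -0.3151, -0.0031]), np.float64(166.0))
clock 10.65 pos [ 0.5004 -0.3535  0.1292] rpy [ 3.1407e+00 -1.0000e-04  5.2890e-01] tool shift [ 0.3235 -0.2333 -0.0708] turn about tool z -1.3386
```

View pics/w5.png

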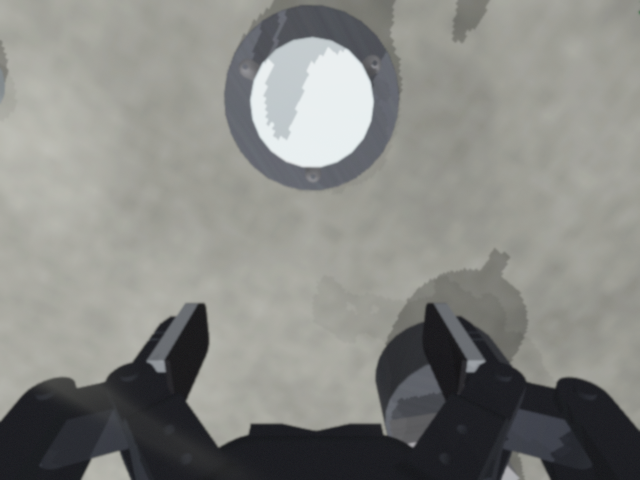

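The blank sits inside the three posts at (312,102), level and on the pads. Now the guard: I'll rise, go across and turn.

```bash
python3 -m inch '[[0,0,-0.03,0,0,0,0],[0.02,-0.015,-0.035,0,0,0,0],[0.03,-0.02,-0.03,0,0,0,0],[0.03,-0.02,-0.025,0,0,0,0],[0.035,-0.025,-0.02,0,0,0,0]]'
python3 -m inch '[[0.035,-0.025,0,0,0,0,0],[0.035,-0.025,0,0,0,0,0],[0.035,-0.025,0,0,0,0,0],[0.035,-0.025,0,0,0,0,0],[0.03,-0.025,0,0,0,0,0]]'
python3 -m inch '[[0.03,-0.025,0,0,0,0,0],[0,0,0,0,0,-0.14,0],[0,0,0,0,0,-0.14,0],[0,0,0,0,0,-0.14,0],[0,0,0,0,0,-0.14,0]]'
python3 -m inch '[[0,0,0,0,0,-0.14,0],[0,0,0,0,0,-0.14,0],[0,0,0,0,0,-0.14,0],[0,0,0,0,0,-0.14,0],[0,0,0,0,0,-0.14,0]]'
python3 -m inch '[[0,0,0,0,0,-0.08,0],[0,0,0,0,0,0,0]]'
python3 - <<'E'
from h import *
cw=calibration('wrist');a=grab_frame('wrist');save('w6.png',a)
for n in ['guard','guard_grip']:
  for d in landmark_of(n,'wrist'):
    p=np.array(d['xy']);print(n,round(d['score'],2),p.round(1),at_z(cw,p,dict(guard=0,guard_grip=.135)[n])[:2].round(4))
gr=cv2.cvtColor(a,cv2.COLOR_RGB2GRAY)
for d in outline_of('guard','wrist'):
    m=d['region'];print(round(d['score'],2),d['rect'],a[m].mean(0).round(),m.sum())
    k=(m&(gr<60)).astype(np.uint8); n,l,s,c=cv2.connectedComponentsWithStats(k)
    for i in range(1,n):
        if s[i,4]>400:
            ys,xs=np.nonzero(l==i);r=cv2.minAreaRect(np.c_[xs,ys].astype(np.float32));b=cv2.boxPoints(r);W=np.array([at_z(cw,q,.135)[:2] for q in b]);
            e=[W[1]-W[0],W[2]-W[1]];L=[np.linalg.norm(x) for x in e];x=e[int(np.argmax(L))]
            print('grip',c[i].round(),s[i,4],W.mean(0).round(4),np.round(L,4),np.degrees(np.arctan2(x[1],x[0])).round(1))
togo(.662,.0112,.113,np.radians(-73))
print(telemetry.observe()['qpos'].round(2))
E
```

```text
clock: 11.15
position: [0.5608, -0.2238, 0.2701]
tool_rot: [3.141, -0.001, 0.531]
force: [-0.0, -0.7, 0.1]
grip_width: 0.0854
finger_force: 0.0
clock: 11.65
position: [0.644, -0.028, 0.2684]
tool_rot: [-3.141, -0.001, 0.533]
force: [0.9, -0.1, 0.1]
grip_width: 0.0854
finger_force: 0.0
clock: 12.15
position: [0.6564, 0.0068, 0.2683]
tool_rot: [-3.141, -0.0, 1.098]
force: [0.4, -0.2, 0.6]
grip_width: 0.0854
finger_force: 0.0
clock: 12.65
position: [0.6564, 0.0066, 0.2684]
tool_rot: [3.142, -0.001, 1.798]
force: [0.6, -0.3, 0.4]
grip_width: 0.0854
finger_force: 0.0
clock: 12.85
position: [0.6564, 0.0063, 0.2683]
tool_rot: [3.142, -0.001, 1.873]
force: [-0.3, -0.8, 0.1]
grip_width: 0.0855
finger_force: 0.0
guard 0.95 [428.6 277.3] [ 0.8194 -0.063 ]
guard 0.92 [324.3 179.9] [0.6634 0.0123]
guard 0.64 [335.5 389. ] [ 0.764  -0.2529]
guard_grip 0.83 [470.4 348.8] [ 0.8185 -0.0672]
guard_grip 0.71 [330.1 209.8] [0.6641 0.015 ]
0.89 [377.5, 232.0, 524.6, 366.6] [ 32.  85. 167.] 5221
grip [393. 285.] 404 [ 0.7281 -0.0302] [0.0151 0.0323] -28.4
0.83 [285.2, 353.2, 408.4, 441.1] [158.  26.  23.] 5535
grip [391. 410.] 639 [ 0.779  -0.1549] [0.0123 0.0689] -56.4
grip [318. 414.] 1643 [ 0.7247 -0.1671] [0.0426 0.0769] 17.4
0.57 [288.3, 116.0, 363.8, 276.3] [171. 173. 176.] 10109
grip [329. 206.] 1329 [0.6632 0.0158] [0.0115 0.0692] -68.3
clock 13.05 pos [0.6563 0.0057 0.2683] rpy [-3.1416e+00 -1.0000e-04  1.8691e+00] tool shift [0.0036 0.0071 0.1553] turn about tool z 0.0016
[ 0.3   0.61 -0.64  1.44  0.37  1.21 -0.09]
```

```bash
python3 -m inch '[[0.007,0.01,0.03,0,0,0,0],[0,0,0.035,0,0,-0.05,0],[0,0,0.035,0,0,0,0],[0,0,0.03,0,0,0,0],[0,0,0.015,0,0,0,0]]' 60
python3 -m inch '[[0,0,0.01,0,0,0,0],[0,0,0,0,0,0,0.5],[0,0,0,0,0,0,0.7],[0,0,0,0,0,0,1],[0,0,0,0,0,0,1]]' 60
python3 -m inch '[[0,0,0,0,0,0,1],[0,0,0,0,0,0,1],[0,0,0,0,0,0,1]]'
```

```text
clock: 13.55
position: [0.6628, 0.0149, 0.1209]
tool_rot: [-3.139, -0.001, 1.92]
force: [-0.8, 0.2, -1.0]
grip_width: 0.0853
finger_force: 0.0
clock: 14.05
position: [0.6642, 0.0148, 0.1143]
tool_rot: [3.14, 0.001, 1.92]
force: [-0.1, 0.9, 0.7]
grip_width: 0.0283
finger_force: 0.0
clock: 14.35
position: [0.6642, 0.0149, 0.114]
tool_rot: [3.14, 0.0, 1.921]
force: [0.2, 0.6, 6.1]
grip_width: 0.0126
finger_force: 59.1
```

```bash
python3 -m inch '[[0,0,-0.01,0,0,0,1],[0,0,-0.03,0,0,0,1],[0,0,-0.04,0,0,0,1],[0,0,-0.04,0,0,0,1],[0,0,-0.04,0,0,0,1]]'
python3 -m inch '[[0,0,-0.02,0,0,0,1],[0,0,0,0,0,0,1]]'
python3 - <<'E'
from h import *
def boxp(x0,x1,y0,y1,z0,z1): return [[x,y,z] for x in(x0,x1) for y in(y0,y1) for z in(z0,z1)]
parts=[boxp(-.1175,.1175,-.008,.008,.127,.143)]+[b for s in(-.102,.102) for b in (boxp(s-.007,s+.007,-.007,.007,0,.13),boxp(s-.02,s+.02,-.035,.035,0,.008))]
D=[]
for n in('top','side'):
    grab_frame(n);c=calibration(n)
    for o in outline_of('rail',n):
        ct=[v.mean() for v in np.nonzero(o['region'])[::-1]];w=at_z(c,ct,.07)
        if w[1]>.2: D.append((c,o['region']));print(n,o['score'],o['rect'],w.round(3));break
def sil(c,q,S):
    M=np.zeros((480*1,640),np.uint8);R=np.array([[np.cos(q[2]),-np.sin(q[2])],[np.sin(q[2]),np.cos(q[2])]])
    for b in parts:
        b=np.array(b);b[:,:2]=b[:,:2]@R.T+q[:2]
        cv2.fillConvexPoly(M,(cv2.convexHull(proj(c,b).astype(np.float32))*16).astype(np.int32),1,shift=4)
    return M>0
for S in (D,D[:1],D[1:]):
  best=None
  for y0 in(.305,.32):
   for a0 in(.12,.2):
    q0=np.array([.555,y0,a0]);f=lambda q:sum((sil(c,q,0)^m).sum()/m.sum() for c,m in S)
    r=minimize(f,q0,method='Nelder-Mead',options=dict(initial_simplex=[q0,q0+[.01,0,0],q0+[0,.01,0],q0+[0,0,.08]]))
    if best is None or r.fun<best.fun: best=r
  print(best.x.round(4),round(best.fun,3))
x=best.x
s=telemetry.observe();print(s['position'].round(4),s['force'].round(1),s['grip_width'],s['qpos'].round(2))
E
```

```text
clock: 14.85
position: [0.6632, 0.0149, 0.2754]
tool_rot: [-3.141, -0.0, 1.921]
force: [0.8, 0.1, -3.1]
grip_width: 0.0127
finger_force: 58.9
clock: 15.05
position: [0.6645, 0.0152, 0.2969]
tool_rot: [3.137, 0.001, 1.921]
force: [0.2, -0.2, -3.9]
grip_width: 0.0128
finger_force: 59.0
top 0.98 [203.5, 225.0, 239.0, 304.6] [0.557 0.31  0.07 ]
side 0.92 [194.7, 294.5, 291.6, 389.5] [0.548 0.316 0.07 ]
[0.56   0.3141 0.1785] 0.481
[0.5574 0.3129 0.1687] 0.221
[0.5582 0.3169 0.1919] 0.233
[0.6631 0.0147 0.2919] [ 0.3  0.4 -3. ] 0.012456395293680912 [ 0.29  0.6  -0.66  1.39  0.37  1.27 -0.04]
```

```bash
python3 -m inch '[[0.02,0,0,0,0,0,1],[0.03,0,0,0,0,0,1],[0.03,0.002,0,0,0,0,1],[0.03,0.002,0,0,0,0,1],[0.03,0,0,0,0,0,1]]'
python3 -m inch '[[0.03,0,0,0,0,0,1],[0.03,0,0,0,0,0,1],[0.03,0,0,0,0,0,1],[0.03,0,0,0,0,0,1],[0.03,0,0,0,0,0,1]]'
python3 -m inch '[[0.028,0,0,0,0,0,1],[0,0,0,0,0,-0.1,1],[0,0,0,0,0,-0.1,1],[0,0,0,0,0,-0.1,1],[0,0,0,0,0,-0.1,1]]'
python3 -m inch '[[0,0,0,0,0,-0.1,1],[0,0,0,0,0,-0.1,1],[0,0,0,0,0,-0.1,1],[0,0,0,0,0,-0.1,1],[0,0,0,0,0,-0.1,1]]'
python3 -m inch '[[0,0,0,0,0,-0.1,1],[0,0,0,0,0,-0.1,1],[0,0,0,0,0,-0.1,1],[0,0,0,0,0,-0.1,1],[0,0,0,0,0,-0.1,1]]'
python3 -m inch '[[0,0,0,0,0,0,1],[0,0,0,0,0,0,1]]'
python3 - <<'E'
from h import *
togo(.558,.3145,.29,np.pi+.18)
print(telemetry.observe()['qpos'].round(2))
c=calibration('side');a=grab_frame('side')
b=cv2.resize(a[180:400,140:440],None,fx=2.6,fy=2.6,interpolation=cv2.INTER_CUBIC);save('s3.png',b)
w=calibration('top');grab_frame('top')
for d in landmark_of('guard_grip','top'): print('top',round(d['score'],2),d['xy'],at_z(w,d['xy'],.31).round(3))
E
```

```text
clock: 15.75
position: [0.6187, 0.1487, 0.292]
tool_rot: [-3.14, -0.0, 1.921]
force: [0.6, 0.1, -3.3]
grip_width: 0.0127
finger_force: 58.9
clock: 16.25
position: [0.5672, 0.2894, 0.292]
tool_rot: [-3.14, 0.0, 1.921]
force: [0.9, 0.8, -2.6]
grip_width: 0.0128
finger_force: 58.9
clock: 16.75
position: [0.5581, 0.3147, 0.2919]
tool_rot: [-3.14, -0.001, 2.325]
force: [-0.1, -0.6, -2.7]
grip_width: 0.0126
finger_force: 58.8
clock: 17.25
position: [0.5581, 0.3147, 0.292]
tool_rot: [-3.14, -0.002, 2.825]
force: [0.3, 0.8, -1.9]
grip_width: 0.0127
finger_force: 58.8
clock: 17.75
position: [0.5581, 0.3147, 0.292]
tool_rot: [-3.141, -0.002, -2.958]
force: [0.6, -0.9, -2.7]
grip_width: 0.0128
finger_force: 58.8
clock: 17.95
position: [0.5583, 0.3147, 0.2925]
tool_rot: [-3.141, -0.001, -2.965]
force: [0.8, 0.8, -3.1]
grip_width: 0.0127
finger_force: 59.0
clock 17.95 pos [0.5583 0.3147 0.2925] rpy [-3.1415e+00 -1.3000e-03 -2.9654e+00] tool shift [ 0.0003 -0.0002  0.0025] turn about tool z -0.0038
[-0.    0.67 -1.01  1.45  0.57  1.34  0.7 ]
top 0.96 [336.4, 176.2] [ 0.776 -0.06   0.31 ]
top 0.91 [399.2, 193.9] [ 0.726 -0.23   0.31 ]
```

View pics/s3.png

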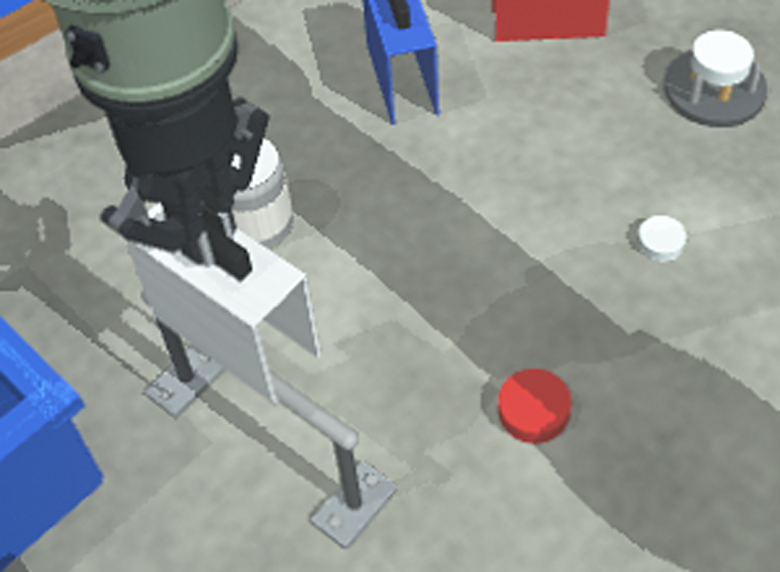

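The guard is above and parallel to the bar, with its leg corners at crop (275,402) and (320,355) on either side of the bar line. The blank is still seated at (722,58). I'll lower the guard in stages, watching the force.

```bash
python3 -m inch '[[0,0,0.01,0,0,0,1],[0,0,0.01,0,0,0,1],[0,0,0.01,0,0,0,1],[0,0,0.008,0,0,0,1],[0,0,0.004,0,0,0,1]]'
python3 -m inch '[[0,0,0.004,0,0,0,1],[0,0,0.004,0,0,0,1],[0,0,0,0,0,0,1]]'
```

```text
clock: 18.6
position: [0.5582, 0.3148, 0.2501]
tool_rot: [-3.141, -0.001, -2.962]
force: [0.1, 0.4, -2.5]
grip_width: 0.0134
finger_force: 58.9
clock: 18.9
position: [0.5584, 0.3148, 0.2429]
tool_rot: [-3.141, -0.0, -2.962]
force: [0.2, -0.7, -2.7]
grip_width: 0.0129
finger_force: 58.9
```

No contact with the leg ends below the bar's top (0.143), so the legs are on either side of it. Continuing down.

```bash
python3 -m inch '[[0,0,0.015,0,0,0,1],[0,0,0.015,0,0,0,1],[0,0,0.015,0,0,0,1],[0,0,0.015,0,0,0,1],[0,0,0.01,0,0,0,1]]'
python3 -m inch '[[0,0,0.008,0,0,0,1],[0,0,0.004,0,0,0,1],[0,0,0.002,0,0,0,1],[0,0,0.002,0,0,0,1],[0,0,0,0,0,0,1]]'
```

```text
clock: 19.4
position: [0.5581, 0.3146, 0.1713]
tool_rot: [-3.141, -0.001, -2.962]
force: [-0.2, -0.7, -3.5]
grip_width: 0.0127
finger_force: 58.8
clock: 19.9
position: [0.5585, 0.315, 0.1574]
tool_rot: [3.142, 0.0, -2.962]
force: [-0.3, -0.2, -3.5]
grip_width: 0.0128
finger_force: 58.8
```

```bash
python3 -m inch '[[0,0,0.002,0,0,0,1],[0,0,0,0,0,0,1]]'
python3 -m inch '[[0,0,0.001,0,0,0,1],[0,0,0,0,0,0,1]]'
```

```text
clock: 20.1
position: [0.5585, 0.3149, 0.1553]
tool_rot: [-3.142, 0.0, -2.962]
force: [-0.3, -0.7, -3.7]
grip_width: 0.0126
finger_force: 58.8
clock: 20.3
position: [0.5585, 0.3149, 0.1543]
tool_rot: [-3.142, 0.0, -2.962]
force: [-0.4, 0.2, -2.6]
grip_width: 0.0127
finger_force: 58.8
```

```bash
python3 -m inch '[[0,0,0.001,0,0,0,1],[0,0,0,0,0,0,1]]'
python3 -m inch '[[0,0,0.001,0,0,0,1],[0,0,0,0,0,0,1]]'
python3 -m inch '[[0,0,0.0005,0,0,0,1],[0,0,0,0,0,0,1]]'
```

```text
clock: 20.5
position: [0.5584, 0.3149, 0.1532]
tool_rot: [-3.142, -0.0, -2.962]
force: [-0.3, -0.2, -2.3]
grip_width: 0.0128
finger_force: 58.8
clock: 20.7
position: [0.5584, 0.3149, 0.1522]
tool_rot: [-3.142, -0.0, -2.962]
force: [0.4, 0.2, -3.5]
grip_width: 0.013
finger_force: 58.8
clock: 20.9
position: [0.5585, 0.315, 0.152]
tool_rot: [-3.142, 0.0, -2.962]
force: [-0.7, -1.5, 1.0]
grip_width: 0.0129
finger_force: 59.4
```

Contact. Releasing, then going straight up.

```bash
python3 -m inch '[[0,0,0,0,0,0,0.75],[0,0,0,0,0,0,0.6],[0,0,0,0,0,0,0.4],[0,0,0,0,0,0,0.2],[0,0,0,0,0,0,0.2]]' 20
python3 -m inch '[[0,0,-0.02,0,0,0,0.2],[0,0,-0.03,0,0,0,0.2],[0,0,-0.04,0,0,0,0.2],[0,0,-0.04,0,0,0,0.2],[0,0,-0.03,0,0,0,0.2]]'
python3 -m inch '[[0,0.03,0,0,0,0,0.2],[0,0.04,0,0,0,0,0.2],[0,0.04,0,0,0,0,0.2],[0,0.04,0,0,0,0,0.2],[0,0,0,0,0,0,0.2]]'
python3 - <<'E'
from h import *
print(telemetry.observe()['position'].round(3))
for n in('side','top'):
    c=calibration(n);a=grab_frame(n)
    if n=='side':save('s4.png',cv2.resize(a[180:400,140:440],None,fx=2.6,fy=2.6,interpolation=cv2.INTER_CUBIC))
    for d in landmark_of('guard_grip',n): print(n,round(d['score'],2),np.round(d['xy']),at_z(c,d['xy'],.173)[:2].round(3))
    for d in landmark_of('guard',n): print(n,'guard',round(d['score'],2),np.round(d['xy']),at_z(c,d['xy'],.038)[:2].round(3))
    for d in outline_of('guard',n): print(n,round(d['score'],2),d['rect'],a[d['region']].mean(0).round())
c=calibration('side')
R=np.array([[np.cos(.18),-np.sin(.18)],[np.sin(.18),np.cos(.18)]])
P=[[*(R@[x,y]+[.558,.3145]),z] for z in(.038,.147) for x in(-.065,.065) for y in(-.027,.027)]+[[*(R@[x,0]+[.558,.3145]),.173] for x in (-.035,.035)]
q=proj(c,P);print(((q-[140,180])*2.6).round().tolist(), q.min(0),q.max(0))
E
```

```text
clock: 21.4
position: [0.5585, 0.315, 0.1518]
tool_rot: [3.142, 0.0, -2.962]
force: [-0.6, -0.2, -0.7]
grip_width: 0.0686
finger_force: 0.0
clock: 21.9
position: [0.5584, 0.3153, 0.3144]
tool_rot: [3.141, 0.001, -2.962]
force: [0.2, -0.4, -0.3]
grip_width: 0.0682
finger_force: 0.0
clock: 22.4
position: [0.528, 0.4679, 0.3113]
tool_rot: [3.139, -0.002, -2.956]
force: [-0.9, -0.4, -2.0]
grip_width: 0.0684
finger_force: 0.0
[0.528 0.468 0.311]
side 0.96 [292. 178.] [ 0.777 -0.033]
side 0.62 [230. 308.] [0.564 0.314]
side 0.62 [351. 156.] [ 0.736 -0.209]
side 0.53 [195. 448.] [0.378 0.521]
side guard 0.94 [294. 209.] [ 0.793 -0.045]
side guard 0.93 [239. 339.] [0.567 0.314]
side guard 0.75 [349. 191.] [ 0.737 -0.21 ]
side 0.91 [202.7, 290.7, 266.3, 365.4] [177. 182. 183.]
side 0.76 [328.9, 152.9, 374.3, 193.2] [165.  66.  63.]
side 0.73 [279.5, 166.0, 307.1, 225.9] [ 67.  92. 155.]
top 0.94 [209. 260.] [0.561 0.31 ]
top 0.91 [340. 173.] [ 0.822 -0.075]
top 0.72 [398. 192.] [ 0.766 -0.247]
top guard 0.79 [214. 264.] [0.563 0.319]
top guard 0.64 [334. 191.] [ 0.801 -0.063]
top guard 0.57 [390. 202.] [ 0.765 -0.244]
top 0.95 [319.0, 162.1, 353.5, 206.5] [ 24.  58. 142.]
top 0.79 [198.4, 242.6, 228.0, 279.2] [142. 146. 146.]
top 0.71 [371.9, 178.3, 421.5, 219.9] [134.  18.  17.]
[[339.0, 438.0], [297.0, 484.0], [230.0, 358.0], [188.0, 401.0], [327.0, 374.0], [280.0, 423.0], [209.0, 291.0], [162.0, 335.0], [271.0, 361.0], [206.0, 314.0]] [202.34118826 291.86024168] [270.51177649 366.33324309]
```

The guard's outline and grip match the predicted hung pose to a few millimetres, it hangs level, and the arm is clear. I'm handing in.

```bash
python3 -c "
from workcell import bot
print(bot.job_done())"
```

```text
the job is handed in; nothing more can be done
None
```

The job is handed in at about 23 s on the clock: the blank sits level on the three pads inside the posts, and the guard hangs astride the bar within about 1 cm of its middle, both released; the bottle, tin and chuck were not touched.

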